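# Switch off the bread warmer and crack its sealed lid

## Robot

A 6-joint arm with a two-finger parallel gripper is mounted at the origin on the work surface. World frame = base frame: x ahead of the robot, y to its left, z up, the work surface at z = 0. Lengths are in m, angles in rad, forces in N, time in s.
With the tool pointing down it reaches from about 0.35 to 0.975 m from the base axis. Payload 4.9 kg.
Tool frame: the origin (TCP) lies at the very end of the fingers, on their centre line; the grasp point (between the pads) lies 19 mm behind it (ctrl.grasp_offset is the distance from the TCP to the grasp point, in m); y points along the fingers, z is the direction in which the jaws open and shut, and the axes are right-handed (so a half turn about y gives the same grasp; the last joint's range is limited). The gripper opens to 85 mm and grips with 20 to 120 N. Pads are 22 mm wide; open, the fingers measure 114 mm over their backs; the gripper's body (76 mm by 85 mm) begins 54 mm behind the grasp point. The pads swing forward as they close: fully open they stand 13 mm farther back than shut.
Start: joints at [1.139, 0.053, 1.613, -0, 1.476, -0.119], TCP at [0.192, 0.595, 0.231] pointing down, gripper open.
Joint ranges: [-3.01, 3.01], [-1.01, 2.22], [0.06, 2.58], [-1.02, 4.17], [0.09, 2.62], [-3.14, 3.14]. Speed limits (rad/s): [2.57, 2.57, 3.14, 3.14, 3.14, 3.14].

## Interface

Orientations are given as a rotation vector (axis times angle).
In Python, from station import ctrl, eyes, finish_job, find_in, regions_of, pinpoint gives the robot as it stands.
- The arm moves only by the tool play_rows, never from a script. Its argument "moves" is a list of rows, each an object of numbers: "x", "y", "z": the shift along the world's x, y, z in cm; "turn": the turn about the world's z in degrees; "jaw": the finger opening in cm, from 0 to 8.54. A call has 1 to 8 rows; each row shifts and turns the commanded pose from where the row before left it; what a row does not reach is not made up. A row lasts 1/12 s, in which the tool goes at most 41.7 mm and 7.16 degrees, less where a joint would pass 70% of its speed; a pose out of reach is approached as far as the arm can. A call is refused whole if a number of a shift passes 4.17 or a number of a turn 7.16, either way. A call with a gripper value outside its range is refused whole. The fingers move at their own pace and stop on an object; "squeeze" is the grip in N (left out, the last holds). Time passes only in rows, so rows that do not move let the fingers close. It gives the time, the measured TCP pose, the force and the opening at its end, in the units of the state.
- ctrl.get_obs(): the state, without advancing time (a new reading comes with each control period).
- eyes.get_image(name): name is "scene" or "side" or "wrist"; returns a dict with "img" (480x640x3 uint8, red, green, blue), "camera_matrix" (3x3 intrinsics, pixels), "cam_to_world" (4x4, takes a point from camera to world coordinates). Camera axes: x right, y up, looking along -z (the intrinsics and any distortion apply to the point x, -y, -z); pixel columns grow to the right and rows downward; lengths in m; the calibration is good to about 2 mm. A picture is of the moment at which its call begins. There is no depth.
- finish_job(): hands the job in, once; it reports no verdict.
Trained networks look in the newest picture that a camera, given by its name, has taken for a name from the list of things; names that differ only in an ending like _2 or _b are one class to them, and where a whole thing is asked for, a point or a joint stands for the part that bears it (a point fixed in the world has none). Each returns a list of dicts, best first, with "score" (0 to 1); they miss things now and then, are a little off and sometimes report something else, mostly with a low value. They report only what shows in the picture. A call takes as long as a camera call.
- find_in(camera, query): "point" ([column, row] in pixels, amid what is visible of it).
- regions_of(camera, query): "pixels" (480x640 bool, what is visible of it) and "point" ([column, row] in pixels, amid what is visible of it).
- pinpoint(camera, query): "point" ([column, row] in pixels: a listed point, or the origin of a listed thing).
The state is a dict: "t": time; "q": joint angles; "dq": joint speeds; "effort": joint torques, N m; "tool_pos": TCP position; "tool_rot": TCP orientation; "contact_force": force on the tool from outside, world axes, zero at the start; "wrist_torque": the same for the moment, N m; "opening": finger opening in m.
Only numpy, scipy, OpenCV 4.12 (cv2) and the standard library are available. Lean on these libraries where they do the work, as an engineer would, in place of code of your own. Each camera call takes 0.05 s, during which the arm holds its last target.

## Task

Turn the bread warmer's heat dial off, fully anticlockwise to its stop, while the lid is still shut. Then pull the lid up until its sticky rubber seal lets go, and hold it only slightly open, with the front edge about 5 cm above the rim, so that the steam can escape; never let it swing wide open. Finish while still holding the lid like that with the gripper, and leave the jam jar, the plate and the butter dish where they are.

Things in the scene. Friction and masses are not known exactly. Their poses are not given: they have to be found in the camera images.
- dial (a joint): heat dial on the grey control box: its angle in rad, 0 = off (anticlockwise end stop, seen from above), growing clockwise to 2.6 = hottest. It stays where it is left (friction 0.04 N m).
- dial_grip (a point): point on the black dial's vertical axis at grip height, 147 mm above the table. Bar grip 42 mm long (own x), 14 mm thick (own y), top 7 mm above this point, on a 44 mm disc whose top is 23 mm below it; axes turn with the dial. A white line marks its pointer end (own -x), which faces the red mark (towards the robot) when off. The lid's side edge is 75 mm to the left, its top 5 mm below this point.
- lid (a joint): opening angle of the lid in rad: 0 = shut on its seal, growing as the front edge rises, to 1.3; front edge 50 mm up = 0.18. The seal holds until the handle is pulled up with about 13 to 15 N, gives way within the first 15 mm of handle travel (0.07 rad), then only the lid's weight is left, 3 to 6 N at the handle. The hinge is loose: let go, the lid falls shut.
- lid_handle (a point): middle of the lid's handle: round black bar 14 mm thick, 150 mm long along own y, on two thin posts 70 mm either side of the middle. When shut it is 182 mm above the table, its axis 40 mm above the lid's flat top (33 mm free below the bar). Own x points from the handle towards the hinge, level when shut; axes move with the lid.
- lid_hinge (a point): middle of the hinge line on the far rim, 130 mm above the table; the line runs along own y. The handle lies 225 mm from it along own -x and 52 mm above it. The lid is a steel frame with a window, 280 mm deep, 340 mm wide, 12 mm thick, about 0.6 kg.
- lid_front_edge (a point): middle of the lower front edge of the lid, 280 mm from the hinge; lies on the rim at 130 mm height when shut.
- warmer: bread warmer, fixed: cream tub 280 mm deep, 340 wide, 130 high, with a grey control box 140 wide, 200 deep, 110 high at its right side seen from the robot. Origin on the table; own x points to the hinge side, own y to the left. Tub spans own x -55 to 225, own y -50 to 290 mm; dial axis at own (0, -125), handle at own (0, 120) mm; when the dial is off its bar lies along own x.
- jam_jar: bystander: loose amber jam jar with red cap, 66 mm wide, 85 mm tall, upright; origin at the centre of its underside.
- plate: bystander: loose white plate, 170 mm wide, 20 mm tall; origin at the centre of its underside.
- butter_dish: bystander: loose butter dish, white base 150 x 100 mm with blue cover, 48 mm tall; origin at the centre of its underside.

How it is judged:
On the way, in this order (a step that is already met when the one before it is completed fails the run):
1. the dial is turned off, to its stop, with the lid still shut (value of joint dial below 0.08 rad and value of joint lid below 0.03 rad), for 0.2 s.
2. the lid is broken free of its seal (value of joint lid above 0.08 rad), for 0.1 s.
At the end, for the whole second after the job is handed in: the dial is within 0.1 rad of its off stop; the lid is still at 0.107 to 0.29 rad (front edge 30 to 80 mm above the rim), moving slower than 0.05 rad/s, carried by the fingers (over 1 N on the lid) and by none of the bystanders; each bystander is within 30 mm of where it started (value of joint dial below 0.1 rad and value of joint lid between 0.107 and 0.29 rad and velocity of joint lid between -0.05 and 0.05 rad/s and contact force between lid and the fingers above 1 N and contact force between lid and jam_jar below 0.1 N and contact force between lid and plate below 0.1 N and contact force between lid and butter_dish below 0.1 N and distance of each of jam_jar, plate, butter_dish from where it was at the start of the episode below 0.03 m); the arm keeps its last pose, push and grip.
It fails at once if the lid swings wide open (front edge more than about 12 cm up) (value of joint lid above 0.45 rad).
It fails at once if a bystander is pushed or knocked over (distance of any of jam_jar, plate, butter_dish from where it was at the start of the episode above 0.03 m or angle between any of jam_jar, plate, butter_dish's own z axis and vertical above 0.5 rad).
It also fails if it takes over 42 s, if anything falls off the work surface, if the arm or the gripper's body presses on something with over 40 N, if the wrist force passes 120 N, or if a joint passes its speed limit or range.

## Working session

There is one attempt and no reset: what is moved stays moved. The work goes in short steps, Python scripts to look and compute and a tool call to move; the robot and the scene stay as the last step left them, time stands still between calls to the robot, and variables do not carry over. Pictures are saved under pics/ and viewed, and the job is handed in when it is done.

Besides the shell and the picture viewer there is one more tool, called after "Request:" by a JSON object that holds its "fn" and its "kwargs", one argument or row to a line. play_rows: Moves the arm, as the interface text tells. Its arguments: {"type":"object","properties":{"moves":{"type":"array"},"squeeze":{"type":"number"}},"required":["moves"]}

```bash
mkdir -p pics; cat > h.py <<'E'
import numpy as np, cv2
from station import ctrl, eyes, finish_job, find_in, regions_of, pinpoint
def ray(im,p):
    K=np.array(im["camera_matrix"]);T=np.array(im["cam_to_world"])
    d=np.linalg.inv(K)@np.array([p[0],p[1],1.]);d=np.array([d[0],-d[1],-d[2]])
    return T[:3,3],T[:3,:3]@d
def atz(im,p,z):
    o,d=ray(im,p);return o+d*(z-o[2])/d[2]
def proj(im,P):
    K=np.array(im["camera_matrix"]);T=np.array(im["cam_to_world"])
    c=T[:3,:3].T@(np.array(P)-T[:3,3]);v=K@np.array([c[0],-c[1],-c[2]]);return v[:2]/v[2]
def tri(rs):
    A=np.zeros((3,3));b=np.zeros(3)
    for o,d in rs:
        d=d/np.linalg.norm(d);M=np.eye(3)-np.outer(d,d);A+=M;b+=M@o
    return np.linalg.solve(A,b)
def save(im,n): cv2.imwrite("pics/"+n+".png",im["img"][:,:,::-1])
E
python3 - <<'E'
from h import *
Z=dict(dial_grip=.147,lid_handle=.182,lid_hinge=.13,lid_front_edge=.13,warmer=0,jam_jar=0,plate=0,butter_dish=0)
R={}
for c in("scene","side"):
    im=eyes.get_image(c);save(im,c+"0")
    print(c,np.round(np.array(im["cam_to_world"])[:3,3],3))
    for n,z in Z.items():
        r=pinpoint(c,n)
        for k in r[:2]: print(n,np.round(k["point"],1),round(k["score"],2),np.round(atz(im,k["point"],z),3))
        if r: R.setdefault(n,[]).append(ray(im,r[0]["point"]))
for n,v in R.items():
    if len(v)>1: print(n,np.round(tri(v),3))
o=ctrl.get_obs();print(o["t"],o["tool_pos"],o["tool_rot"],o["opening"],ctrl.grasp_offset)
E
```

```text
scene [1.232 0.691 1.161]
dial_grip [302.2 208.4] 0.7 [ 0.526 -0.051  0.147]
lid_handle [382.  239.7] 0.68 [0.481 0.183 0.182]
lid_hinge [327.3 315.2] 0.83 [0.705 0.224 0.13 ]
lid_front_edge [393.6 243.7] 0.77 [0.43  0.184 0.13 ]
warmer [337.7 270.5] 0.88 [0.515 0.082 0.   ]
jam_jar [437.8 365.9] 0.81 [0.547 0.445 0.   ]
jam_jar [328.7 315.4] 0.48 [0.636 0.168 0.   ]
plate [330.4 314.3] 0.59 [0.631 0.169 0.   ]
butter_dish [429.5 261. ] 0.59 [0.304 0.23  0.   ]
side [0.325 0.833 1.025]
dial_grip [338.5 210.4] 0.82 [ 0.525 -0.052  0.147]
lid_handle [325.5 293.2] 0.91 [0.484 0.191 0.182]
lid_hinge [200. 299.] 0.86 [0.711 0.235 0.13 ]
lid_front_edge [355.9 319.8] 0.61 [0.425 0.193 0.13 ]
jam_jar [246.1 458.6] 0.75 [0.549 0.441 0.   ]
jam_jar [327.9 291.4] 0.24 [0.515 0.047 0.   ]
plate [345.2 199.2] 0.65 [ 0.554 -0.243  0.   ]
butter_dish [408.8 395.2] 0.92 [0.303 0.238 0.   ]
butter_dish [339.2 208.3] 0.66 [ 0.559 -0.207  0.   ]
dial_grip [ 0.525 -0.051  0.147]
lid_handle [0.484 0.187 0.182]
lid_hinge [0.709 0.231 0.134]
lid_front_edge [0.426 0.184 0.122]
jam_jar [0.548 0.444 0.003]
plate [0.582 0.097 0.145]
butter_dish [ 0.303  0.231 -0.004]
0.9 [0.19229232 0.59465399 0.231322  ] [-1.55681939  0.24544656 -0.24547649] 0.08549887589048874 0.0187
```

View pics/scene0.png

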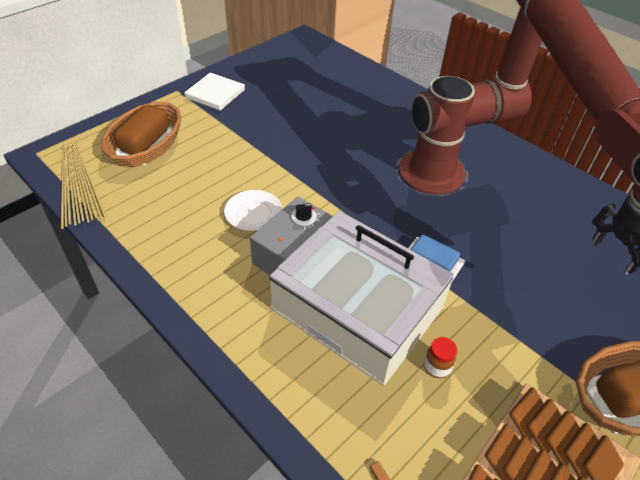

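View pics/side0.png

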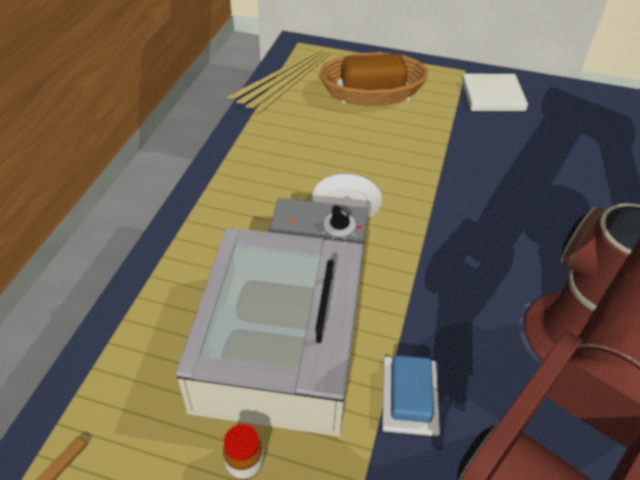

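```bash
python3 - <<'E'
from h import *
from scipy.spatial.transform import Rotation as R
o=ctrl.get_obs();print(np.round(R.from_rotvec(o["tool_rot"]).as_matrix(),3))
# fit warmer yaw
pts={'d':((0,-.125),(.525,-.0515)),'h':((0,.12),(.484,.187)),'g':((.225,.12),(.708,.230)),'f':((-.055,.12),(.427,.187))}
A=np.array([v[0] for v in pts.values()]);B=np.array([v[1] for v in pts.values()])
a=A-A.mean(0);b=B-B.mean(0);H=a.T@b;th=np.arctan2(H[0,1]-H[1,0],H[0,0]+H[1,1])
Rm=np.array([[np.cos(th),-np.sin(th)],[np.sin(th),np.cos(th)]]);t=B.mean(0)-Rm@A.mean(0)
print(th,np.degrees(th),t);print(np.round(A@Rm.T+t,4))
for c in("scene","side"):
    im=eyes.get_image(c)
    img=im["img"].copy()
    p=proj(im,[.525,-.0515,.15]).astype(int)
    cr=img[p[1]-45:p[1]+45,p[0]-60:p[0]+60]
    cv2.imwrite(f"pics/dial_{c}.png",cv2.resize(cr,(720,540),interpolation=2)[:,:,::-1]);print(p)
E
```

```text
[[ 0.951  0.     0.308]
 [-0.308  0.     0.951]
 [ 0.    -1.     0.   ]]
0.16617921292847293 9.521367543607344 [0.50380364 0.07315419]
[[ 0.5245 -0.0501]
 [ 0.484   0.1915]
 [ 0.7059  0.2287]
 [ 0.4297  0.1824]]
[302 207]
[338 209]
```

View pics/dial_scene.png

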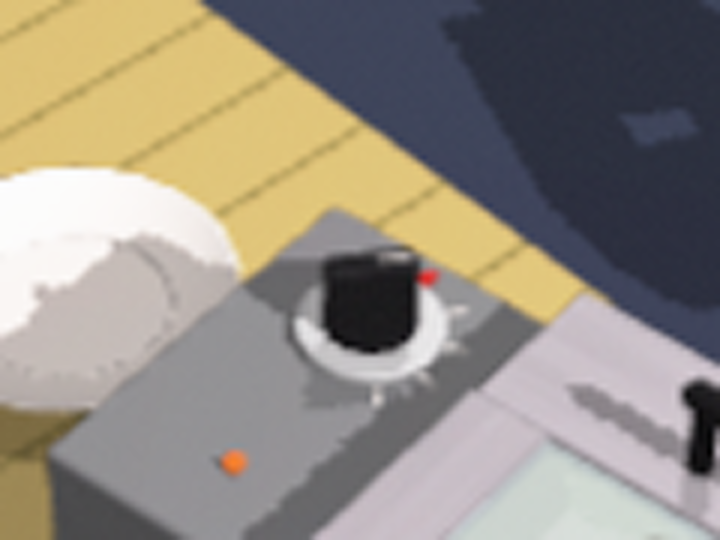

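View pics/dial_side.png

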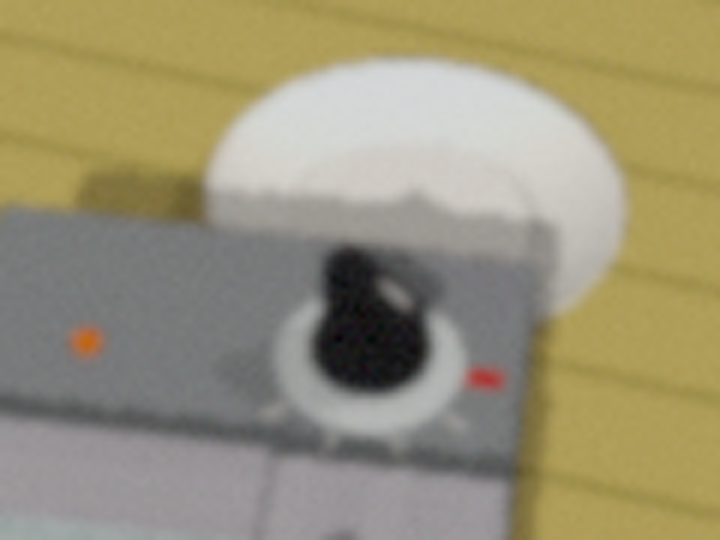

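```bash
python3 - <<'E'
from h import *
P={}
for c,w,e in(("scene",(307.8,204.8),(298.3,206.7)),("side",(343.8,212.8),(336.3,207.7))):
    im=eyes.get_image(c)
    W=atz(im,w,.154);E=atz(im,e,.154);P[c]=(W,E)
    d=(E-W)[:2];print(c,W.round(3),E.round(3),np.linalg.norm(d),np.degrees(np.arctan2(d[1],d[0])))
    img=cv2.resize(im["img"],None,fx=1,fy=1).copy()
    for th in(9,10,11):
        pass
    th=np.radians(10);Rm=np.array([[np.cos(th),-np.sin(th)],[np.sin(th),np.cos(th)]])
    t=np.array([.504,.0725])
    def q(x,y,z): return proj(im,[*(Rm@[x,y]+t),z])
    pl=[q(-.055,-.05,.13),q(-.055,.29,.13),q(.225,.29,.13),q(.225,-.05,.13)]
    pl2=[q(0,.045,.182),q(0,.195,.182)]
    s=3
    big=cv2.resize(im["img"],None,fx=s,fy=s,interpolation=2)
    cv2.polylines(big,[np.int32(np.array(pl)*s)],True,(255,0,0),1);cv2.polylines(big,[np.int32(np.array(pl2)*s)],False,(0,255,0),1)
    for zz,rr in((.124,.022),):
        cv2.polylines(big,[np.int32([q(rr*np.cos(a),-.125+rr*np.sin(a),zz)*s for a in np.linspace(0,6.28,40)])],True,(255,0,255),1)
    pc=(q(.08,.1,.13)*s).astype(int)
    cv2.imwrite(f"pics/fit_{c}.png",big[max(0,pc[1]-300):pc[1]+300,max(0,pc[0]-400):pc[0]+400][:,:,::-1])
E
```

```text
scene [ 0.511 -0.045  0.154] [ 0.534 -0.057  0.154] 0.02592314208958033 -26.43187346100074
side [ 0.512 -0.041  0.154] [ 0.53  -0.051  0.154] 0.021028435161380508 -27.763405657282867
```

View pics/fit_scene.png

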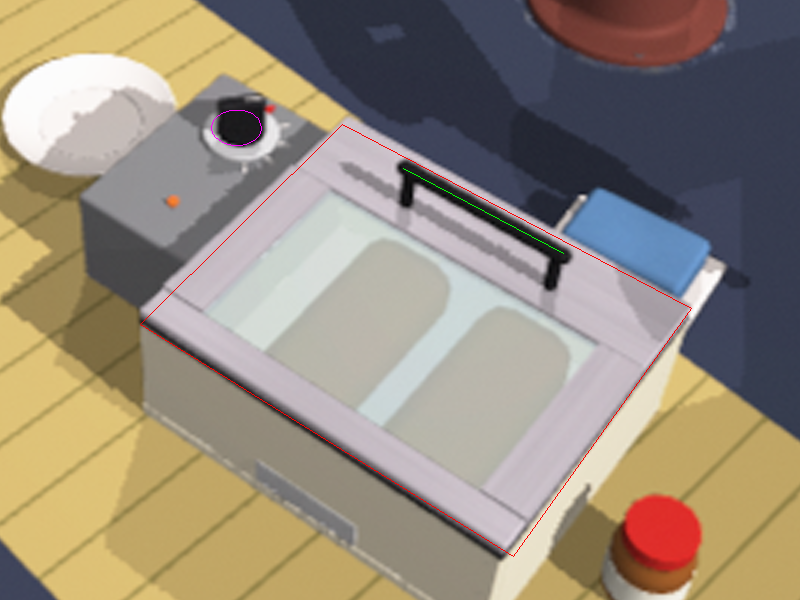

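View pics/fit_side.png

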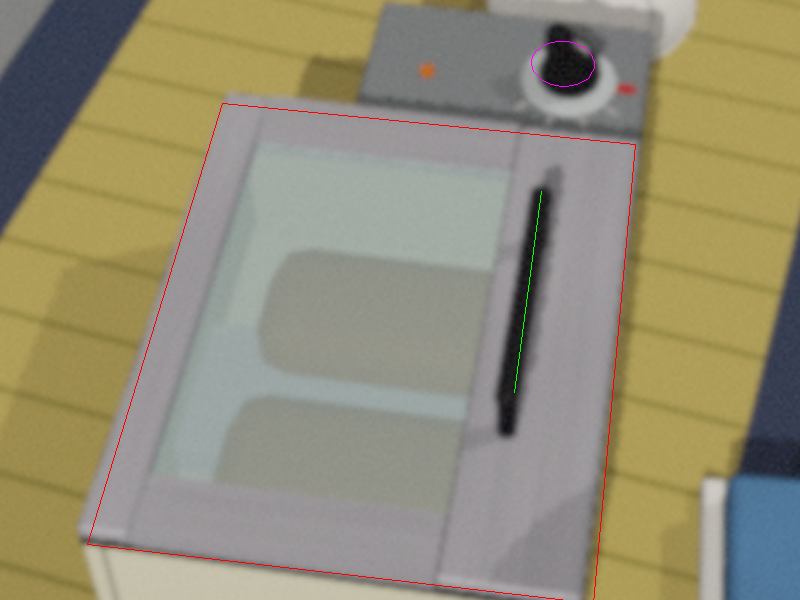

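Request:
{"fn": "play_rows", "kwargs": {
  "moves": [
    {"z": 3.5},
    {"z": 3.5},
    {"x": 1.8, "y": -3.5, "turn": -0.5},
    {"x": 1.8, "y": -3.5, "turn": -0.5},
    {"x": 1.8, "y": -3.5, "turn": -0.5},
    {"x": 1.8, "y": -3.5, "turn": -0.5},
    {"x": 1.8, "y": -3.5, "turn": -0.5},
    {"x": 1.8, "y": -3.5, "turn": -0.5}
  ]
}}

```text
invalid input
```

Request:
{"fn": "play_rows", "kwargs": {
  "moves": [
    {"x": 1.8, "y": -3.5, "turn": -0.5},
    {"x": 1.8, "y": -3.5, "turn": -0.5},
    {"x": 1.8, "y": -3.5, "turn": -0.5},
    {"x": 1.8, "y": -3.5, "turn": -0.5},
    {"x": 1.8, "y": -3.5, "turn": -0.5},
    {"x": 1.8, "y": -3.5, "turn": -0.5},
    {"x": 1.8, "y": -3.5, "turn": -0.5}
  ]
}}

```text
invalid input
```

```bash
python3 - <<'E'
from h import *
from scipy.spatial.transform import Rotation as R
im=eyes.get_image("wrist");save(im,"w1")
o=ctrl.get_obs();print(o["t"],o["tool_pos"],R.from_rotvec(o["tool_rot"]).as_matrix().round(3).tolist(),o["q"].round(2) if hasattr(o["q"],"round") else o["q"])
print(np.array(im["cam_to_world"]).round(3))
for n,z in dict(dial_grip=.147,lid_handle=.182,lid_hinge=.13,lid_front_edge=.13).items():
    for k in pinpoint("wrist",n)[:1]: print(n,np.round(k["point"],1),round(k["score"],2),np.round(atz(im,k["point"],z),3))
E
```

```text
1.15 [0.19229805 0.59466124 0.23129702] [[0.951, -0.0, 0.308], [-0.308, -0.0, 0.951], [-0.0, -1.0, -0.0]] [ 1.14  0.05  1.61  0.    1.48 -0.12]
[[ 0.308 -0.899 -0.311  0.113]
 [ 0.951  0.291  0.102  0.621]
 [-0.001 -0.327  0.945  0.374]
 [ 0.     0.     0.     1.   ]]
```

View pics/w1.png

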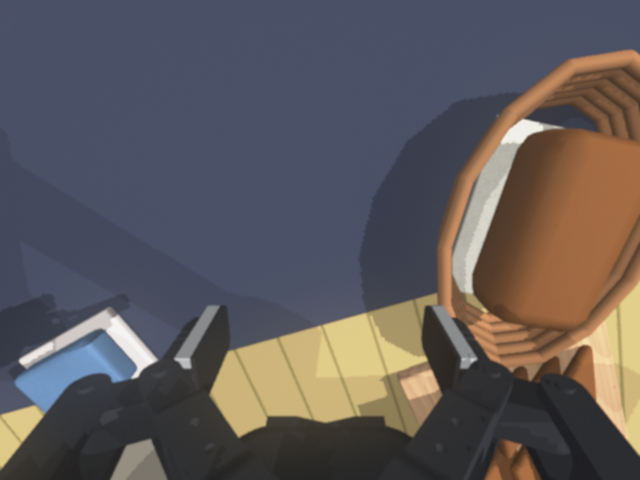

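Request:
{"fn": "play_rows", "kwargs": {
  "moves": [
    {"x": 0, "y": 0, "z": 3.5, "turn": 0, "jaw": 8.5},
    {"x": 0, "y": 0, "z": 3.5, "turn": 0, "jaw": 8.5}
  ]
}}

```text
t: 1.52
tool_pos: [0.1916, 0.5931, 0.2984]
tool_rot: [-1.564, 0.247, -0.244]
contact_force: [0.5, 1.1, 1.1]
opening: 0.0849
```

Request:
{"fn": "play_rows", "kwargs": {
  "moves": [
    {"x": 1.8, "y": -3.5, "z": 0, "turn": -0.5, "jaw": 8.5},
    {"x": 1.8, "y": -3.5, "z": 0, "turn": -0.5, "jaw": 8.5},
    {"x": 1.8, "y": -3.5, "z": 0, "turn": -0.5, "jaw": 8.5},
    {"x": 1.8, "y": -3.5, "z": 0, "turn": -0.5, "jaw": 8.5},
    {"x": 1.8, "y": -3.5, "z": 0, "turn": -0.5, "jaw": 8.5},
    {"x": 1.8, "y": -3.5, "z": 0, "turn": -0.5, "jaw": 8.5},
    {"x": 1.8, "y": -3.5, "z": 0, "turn": -0.5, "jaw": 8.5},
    {"x": 1.8, "y": -3.5, "z": 0, "turn": -0.5, "jaw": 8.5}
  ]
}}

```text
t: 2.18
tool_pos: [0.3367, 0.313, 0.3015]
tool_rot: [-1.549, 0.299, -0.301]
contact_force: [1.1, 0.3, 0.3]
opening: 0.0851
```

Request:
{"fn": "play_rows", "kwargs": {
  "moves": [
    {"x": 1.8, "y": -3.5, "z": 0, "turn": -0.5, "jaw": 8.5},
    {"x": 1.8, "y": -3.5, "z": 0, "turn": -0.5, "jaw": 8.5},
    {"x": 1.8, "y": -3.5, "z": 0, "turn": -0.5, "jaw": 8.5},
    {"x": 1.8, "y": -3.5, "z": 0, "turn": -0.5, "jaw": 8.5},
    {"x": 1.8, "y": -3.5, "z": 0, "turn": -0.5, "jaw": 8.5},
    {"x": 1.8, "y": -3.5, "z": 0, "turn": -0.5, "jaw": 8.5},
    {"x": 0, "y": 0, "z": 0, "turn": 0, "jaw": 8.5}
  ]
}}

```text
t: 2.77
tool_pos: [0.4463, 0.0994, 0.3013]
tool_rot: [-1.545, 0.347, -0.349]
contact_force: [-0.5, 0.9, -0.0]
opening: 0.0853
```

```bash
python3 - <<'E'
from h import *
from scipy.spatial.transform import Rotation as R
im=eyes.get_image("wrist");save(im,"w2")
o=ctrl.get_obs();print(o["t"],o["tool_pos"],R.from_rotvec(o["tool_rot"]).as_matrix().round(3).tolist(),np.round(o["q"],2))
for n,z in dict(dial_grip=.147,lid_handle=.182,lid_hinge=.13,lid_front_edge=.13).items():
    for k in pinpoint("wrist",n)[:1]: print(n,np.round(k["point"],1),round(k["score"],2),np.round(atz(im,k["point"],z),3))
E
```

```text
2.8167 [0.4452559  0.10187127 0.30120997] [[0.904, -0.0, 0.427], [-0.427, -0.0, 0.904], [-0.0, -1.0, -0.0]] [ 0.06 -0.4   1.89 -0.    1.64 -1.07]
dial_grip [225.4 339.4] 0.67 [ 0.52  -0.051  0.147]
lid_handle [452.2 220.4] 0.7 [0.483 0.194 0.182]
lid_hinge [524.7 370.1] 0.96 [0.708 0.224 0.13 ]
lid_front_edge [399.  159.5] 0.88 [0.43 0.18 0.13]
```

View pics/w2.png

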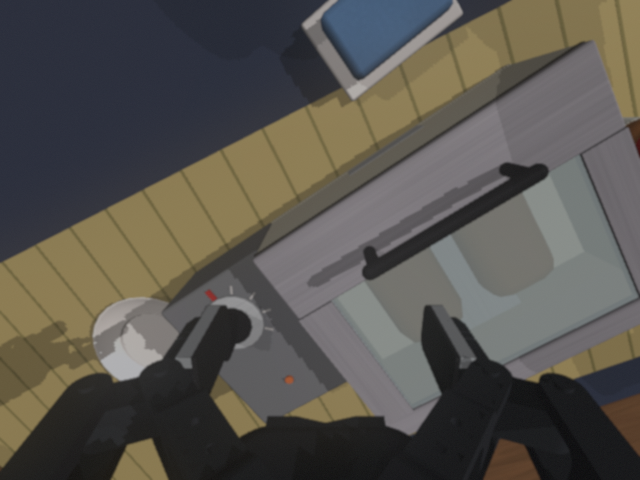

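Request:
{"fn": "play_rows", "kwargs": {
  "moves": [
    {"x": 2.1, "y": -2.9, "z": 0, "turn": 0, "jaw": 8.5},
    {"x": 2.1, "y": -2.9, "z": 0, "turn": 0, "jaw": 8.5},
    {"x": 2.1, "y": -2.9, "z": 0, "turn": 0, "jaw": 8.5},
    {"x": 2.1, "y": -2.9, "z": 0, "turn": 0, "jaw": 8.5},
    {"x": 2.1, "y": -2.9, "z": 0, "turn": 0, "jaw": 8.5},
    {"x": 2.1, "y": -2.9, "z": 0, "turn": 0, "jaw": 8.5},
    {"x": 0, "y": 0, "z": 0, "turn": 0, "jaw": 8.5}
  ]
}}

```text
t: 3.6
tool_pos: [0.5724, -0.0718, 0.3002]
tool_rot: [-1.545, 0.343, -0.342]
contact_force: [-1.1, -0.7, 0.3]
opening: 0.0849
```

```bash
python3 - <<'E'
from h import *
from scipy.spatial.transform import Rotation as R
im=eyes.get_image("wrist");save(im,"w3")
o=ctrl.get_obs();print(o["t"],o["tool_pos"],R.from_rotvec(o["tool_rot"]).as_matrix().round(3).tolist(),np.round(o["q"],2))
for n,z in dict(dial_grip=.147,lid_handle=.182,lid_hinge=.13,lid_front_edge=.13).items():
    for k in pinpoint("wrist",n)[:1]: print(n,np.round(k["point"],1),round(k["score"],2),np.round(atz(im,k["point"],z),3))
k=pinpoint("wrist","dial_grip")
if k:
    p=np.int32(k[0]["point"]);x,y=p[0]-60,p[1]-45;print(x,y);cv2.imwrite("pics/w3d.png",cv2.resize(im["img"][y:y+90,x:x+120],(720,540),interpolation=2)[:,:,::-1])
E
```

```text
3.65 [ 0.57123856 -0.0697015   0.30043251] [[0.907, -0.002, 0.422], [-0.422, 0.0, 0.907], [-0.002, -1.0, -0.0]] [-0.25 -0.1   1.64  0.    1.59 -1.39]
dial_grip [323.8 153.5] 0.61 [ 0.52  -0.049  0.147]
263 108
```

View pics/w3.png

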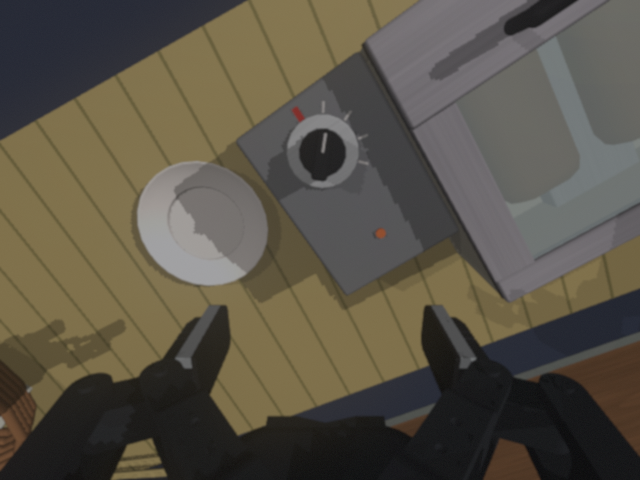

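View pics/w3d.png

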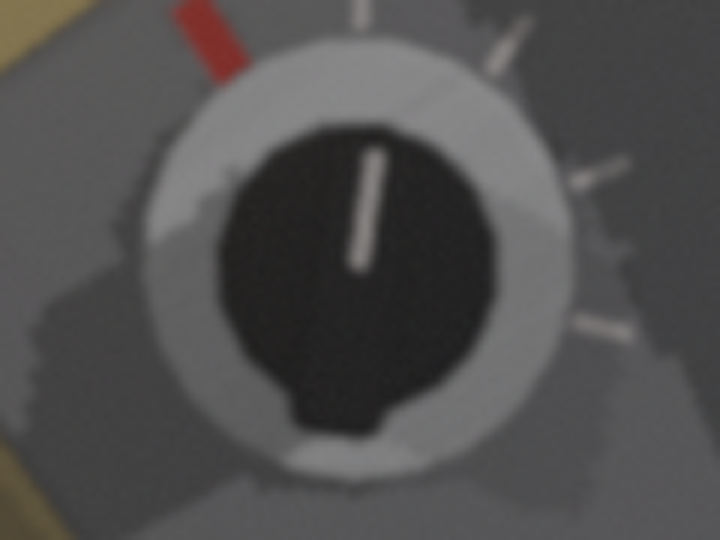

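```bash
python3 - <<'E'
from h import *
im=eyes.get_image("wrist")
f=lambda x,y,z:atz(im,(263+x/6,108+y/6),z)
a=f(357,268,.154);b=f(376,150,.154);t=f(340,430,.154)
for p,q in((b,a),(b,t)):
    d=q-p;print(p.round(4),q.round(4),np.linalg.norm(d),np.degrees(np.arctan2(d[1],d[0])))
print("disc ctr",f(357,265,.124),"red",f(185,10,.112),f(237,75,.112),np.degrees(np.arctan2(*(f(237,75,.112)-f(185,10,.112))[1::-1])))
E
```

```text
[ 0.503  -0.0366  0.154 ] [ 0.5161 -0.0456  0.154 ] 0.015875483752299396 -34.3326892568475
[ 0.503  -0.0366  0.154 ] [ 0.5354 -0.0572  0.154 ] 0.038457495913747204 -32.43220027680755
disc ctr [ 0.51799983 -0.04673562  0.124     ] red [ 0.47354243 -0.05512474  0.112     ] [ 0.48530067 -0.05203922  0.112     ] 14.703660642048732
```

Request:
{"fn": "play_rows", "kwargs": {
  "moves": [
    {"x": -2.5, "y": 1.1, "z": 0, "turn": -4, "jaw": 5},
    {"x": -2.5, "y": 1.1, "z": 0, "turn": -4, "jaw": 5},
    {"x": 0, "y": 0, "z": -3, "turn": 0, "jaw": 5},
    {"x": 0, "y": 0, "z": -3, "turn": 0, "jaw": 5},
    {"x": 0, "y": 0, "z": -3, "turn": 0, "jaw": 5},
    {"x": 0, "y": 0, "z": 0, "turn": 0, "jaw": 5},
    {"x": 0, "y": 0, "z": 0, "turn": 0, "jaw": 5}
  ],
  "squeeze": 25
}}

```text
t: 4.53
tool_pos: [0.519, -0.0464, 0.21]
tool_rot: [-1.524, 0.452, -0.447]
contact_force: [0.4, -0.2, 0.5]
opening: 0.0502
```

```bash
python3 - <<'E'
from h import *
from scipy.spatial.transform import Rotation as R
im=eyes.get_image("wrist");save(im,"w4")
o=ctrl.get_obs();print(o["t"],o["tool_pos"],R.from_rotvec(o["tool_rot"]).as_matrix().round(3).tolist(),o["opening"])
print(proj(im,[.521,-.048,.147]),proj(im,o["tool_pos"]))
E
```

```text
4.5833 [ 0.52040112 -0.04690436  0.21236255] [[0.84, 0.001, 0.543], [-0.543, -0.0, 0.84], [0.001, -1.0, 0.0]] 0.050024433913053806
[325.22692097 259.80146445] [326.18042869 310.95232712]
```

View pics/w4.png

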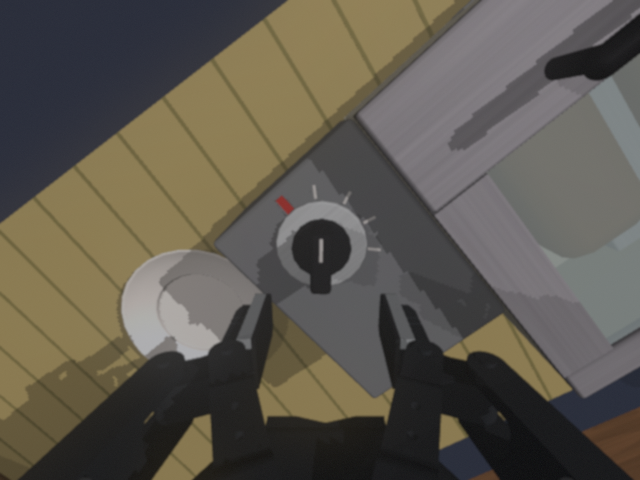

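Request:
{"fn": "play_rows", "kwargs": {
  "moves": [
    {"x": -0.1, "y": -0.1, "z": -3, "turn": 0, "jaw": 5},
    {"x": 0, "y": 0, "z": -3, "turn": 0, "jaw": 5},
    {"x": 0, "y": 0, "z": -1.9, "turn": 0, "jaw": 5},
    {"x": 0, "y": 0, "z": 0, "turn": 0, "jaw": 5},
    {"x": 0, "y": 0, "z": 0, "turn": 0, "jaw": 1.2},
    {"x": 0, "y": 0, "z": 0, "turn": 0, "jaw": 1},
    {"x": 0, "y": 0, "z": 0, "turn": 0, "jaw": 1},
    {"x": 0, "y": 0, "z": 0, "turn": 0, "jaw": 1}
  ]
}}

```text
t: 5.25
tool_pos: [0.5204, -0.0507, 0.136]
tool_rot: [-1.529, 0.447, -0.453]
contact_force: [-5.4, -6.6, 5.7]
opening: 0.0134
```

Request:
{"fn": "play_rows", "kwargs": {
  "moves": [
    {"x": 0, "y": 0, "z": 0, "turn": 0, "jaw": 1},
    {"x": 0, "y": 0, "z": 0, "turn": 0, "jaw": 1},
    {"x": 0, "y": 0, "z": 0, "turn": 0, "jaw": 1},
    {"x": 0, "y": 0, "z": 0, "turn": 0, "jaw": 1}
  ]
}}

```text
t: 5.58
tool_pos: [0.5204, -0.0508, 0.1361]
tool_rot: [-1.528, 0.447, -0.454]
contact_force: [-5.2, -6.5, 5.1]
opening: 0.0135
```

Request:
{"fn": "play_rows", "kwargs": {
  "moves": [
    {"x": -0.2, "y": -0.3, "z": 0.3, "turn": 0, "jaw": 1},
    {"x": 0, "y": 0, "z": 0, "turn": 5, "jaw": 1},
    {"x": 0, "y": 0, "z": 0, "turn": 5, "jaw": 1},
    {"x": 0, "y": 0, "z": 0, "turn": 5, "jaw": 1},
    {"x": 0, "y": 0, "z": 0, "turn": 5, "jaw": 1},
    {"x": 0, "y": 0, "z": 0, "turn": 5, "jaw": 1},
    {"x": 0, "y": 0, "z": 0, "turn": 5, "jaw": 1},
    {"x": 0, "y": 0, "z": 0, "turn": 0, "jaw": 1}
  ]
}}

```text
t: 6.25
tool_pos: [0.5199, -0.0511, 0.1363]
tool_rot: [-1.57, 0.032, -0.044]
contact_force: [10.5, 1.1, -9.7]
opening: 0.0133
```

```bash
python3 - <<'E'
from h import *
from scipy.spatial.transform import Rotation as R
im=eyes.get_image("wrist");save(im,"w5")
o=ctrl.get_obs();M=R.from_rotvec(o["tool_rot"]).as_matrix();print(o["t"],o["tool_pos"],np.degrees(np.arctan2(M[1,0],M[0,0])),o["opening"],o["contact_force"],o["wrist_torque"])
E
```

```text
6.3 [ 0.51994361 -0.05114328  0.13628885] -2.888031791981201 0.013316044103947995 [  8.9798648    0.83045883 -10.0316515 ] [ 0.07246832 -1.56382298  0.02750778]
```

View pics/w5.png

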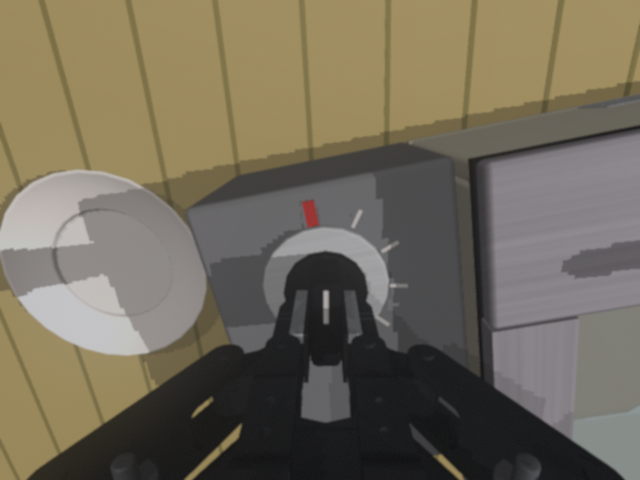

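Request:
{"fn": "play_rows", "kwargs": {
  "moves": [
    {"x": 0.2, "y": 0, "z": -0.2, "turn": 4, "jaw": 1},
    {"x": 0, "y": 0, "z": 0, "turn": 4, "jaw": 1},
    {"x": 0, "y": 0, "z": 0, "turn": 3, "jaw": 1},
    {"x": 0, "y": 0, "z": 0, "turn": 2, "jaw": 1},
    {"x": 0, "y": 0, "z": 0, "turn": 2, "jaw": 1},
    {"x": 0, "y": 0, "z": 0, "turn": 0, "jaw": 1},
    {"x": 0, "y": 0, "z": 0, "turn": 0, "jaw": 1}
  ]
}}

```text
t: 6.88
tool_pos: [0.5206, -0.0511, 0.1362]
tool_rot: [-1.564, -0.166, 0.161]
contact_force: [-3.4, 2.8, 6.2]
opening: 0.0138
```

```bash
cat > st.py <<'E'
from h import *
import sys
from scipy.spatial.transform import Rotation as R
im=eyes.get_image("wrist")
if len(sys.argv)>1: save(im,sys.argv[1])
o=ctrl.get_obs();M=R.from_rotvec(o["tool_rot"]).as_matrix();print(o["t"],np.round(o["tool_pos"],4),"xang",np.degrees(np.arctan2(M[1,0],M[0,0])),o["opening"],np.round(o["contact_force"],1),np.round(o["wrist_torque"],2),"q",np.round(o["q"],2))
E
python3 st.py w6
```

```text
6.9333 [ 0.5206 -0.0511  0.1362] xang 11.912422721246998 0.013442815705041737 [-3.2  2.5  7.2] [ 0.47  0.48 -0.9 ] q [-0.24 -0.12  1.94  0.    1.31 -2.02]
```

View pics/w6.png

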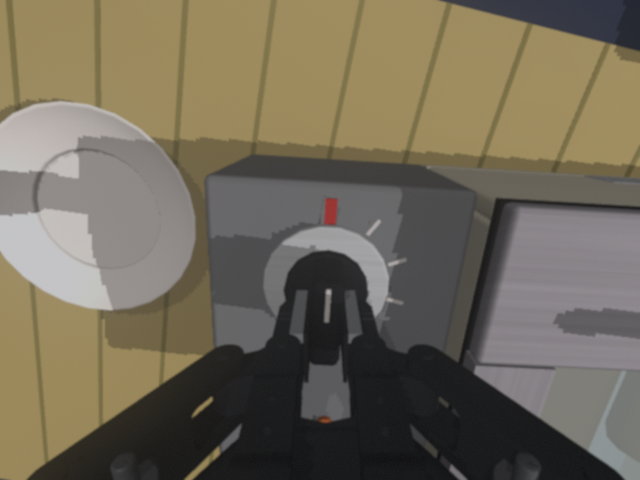

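Request:
{"fn": "play_rows", "kwargs": {
  "moves": [
    {"x": 0, "y": 0, "z": 0, "turn": 2, "jaw": 1},
    {"x": 0, "y": 0, "z": 0, "turn": 2, "jaw": 1},
    {"x": 0, "y": 0, "z": 0, "turn": 0, "jaw": 1},
    {"x": 0, "y": 0, "z": 0, "turn": 0, "jaw": 1},
    {"x": 0, "y": 0, "z": 0, "turn": 0, "jaw": 1}
  ]
}}

```text
t: 7.35
tool_pos: [0.5206, -0.0511, 0.1363]
tool_rot: [-1.559, -0.218, 0.212]
contact_force: [-3.4, 2.1, 7.5]
opening: 0.0136
```

```bash
python3 st.py w7
```

```text
7.4 [ 0.5206 -0.0511  0.1363] xang 15.703426610544353 0.013596719335373547 [-3.7  2.9  7.3] [ 0.48  0.52 -2.04] q [-0.24 -0.12  1.94  0.    1.31 -2.09]
```

Request:
{"fn": "play_rows", "kwargs": {
  "moves": [
    {"x": 0, "y": 0, "z": 0, "turn": 0, "jaw": 5},
    {"x": 0, "y": 0, "z": 0, "turn": 0, "jaw": 5},
    {"x": 0, "y": 0, "z": 0, "turn": 0, "jaw": 5},
    {"x": 0, "y": 0, "z": 0, "turn": 0, "jaw": 5},
    {"x": 0, "y": 0, "z": 4, "turn": 0, "jaw": 5},
    {"x": 0, "y": 0, "z": 4, "turn": 0, "jaw": 5},
    {"x": 0, "y": 0, "z": 4, "turn": 0, "jaw": 5},
    {"x": 0, "y": 0, "z": 0, "turn": 0, "jaw": 5}
  ]
}}

```text
t: 8.07
tool_pos: [0.5233, -0.0524, 0.2635]
tool_rot: [-1.566, -0.232, 0.209]
contact_force: [1.0, -0.9, 1.3]
opening: 0.0504
```

```bash
python3 st.py w8
```

```text
8.1167 [ 0.5221 -0.0521  0.2597] xang 16.10092482172114 0.049978680130281304 [ 0.6 -0.3  0.1] [-0.02  0.04  0.02] q [-0.24 -0.21  1.82 -0.    1.53 -2.09]
```

View pics/w8.png

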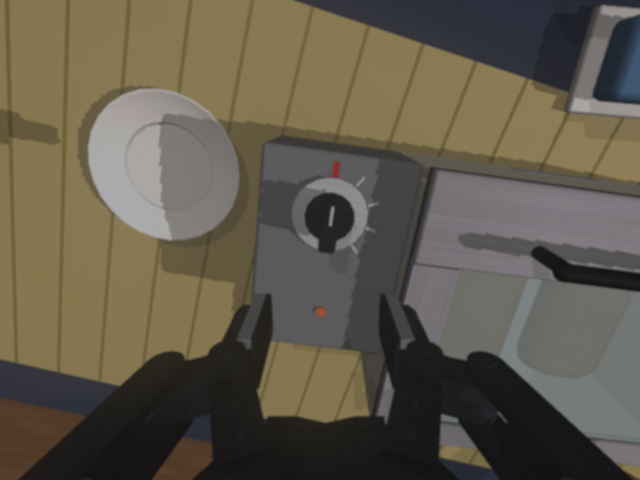

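```bash
python3 - <<'E'
from h import *
im=eyes.get_image("wrist")
x,y=290,150
cv2.imwrite("pics/w8d.png",cv2.resize(im["img"][y:y+120,x:x+90],(720,960)[:2] and (600,800),interpolation=2)[:600,:,::-1])
E
```

```text
(no output)
```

View pics/w8d.png

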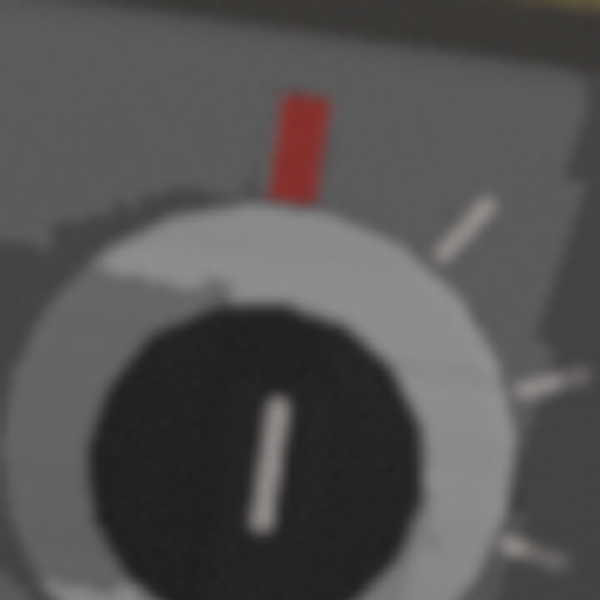

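Request:
{"fn": "play_rows", "kwargs": {
  "moves": [
    {"x": -0.3, "y": 1.4, "z": 2, "turn": -6.9, "jaw": 8},
    {"x": -0.3, "y": 1.4, "z": 2, "turn": -6.9, "jaw": 8},
    {"x": -0.3, "y": 1.4, "z": 0, "turn": -6.9, "jaw": 8},
    {"x": -0.3, "y": 1.4, "z": 0, "turn": -6.9, "jaw": 8},
    {"x": -0.3, "y": 1.4, "z": 0, "turn": -6.9, "jaw": 8},
    {"x": -0.3, "y": 1.4, "z": 0, "turn": -6.9, "jaw": 8},
    {"x": -0.3, "y": 1.4, "z": 0, "turn": -6.9, "jaw": 8}
  ]
}}

```text
t: 8.75
tool_pos: [0.4972, 0.0473, 0.2906]
tool_rot: [-1.526, 0.448, -0.442]
contact_force: [0.8, -0.1, 0.1]
opening: 0.08
```

Request:
{"fn": "play_rows", "kwargs": {
  "moves": [
    {"x": -0.3, "y": 1.4, "z": 0, "turn": -6.9, "jaw": 8},
    {"x": -0.3, "y": 1.4, "z": 0, "turn": -6.9, "jaw": 8},
    {"x": -0.3, "y": 1.4, "z": 0, "turn": -6.9, "jaw": 8},
    {"x": -0.3, "y": 1.4, "z": 0, "turn": -6.9, "jaw": 8},
    {"x": -0.3, "y": 1.4, "z": 0, "turn": -6.9, "jaw": 8},
    {"x": -0.3, "y": 1.4, "z": 0, "turn": -6.9, "jaw": 8},
    {"x": -0.1, "y": 1.4, "z": 0, "turn": -5.9, "jaw": 8},
    {"x": 0, "y": 0, "z": 0, "turn": 0, "jaw": 8}
  ]
}}

```text
t: 9.42
tool_pos: [0.4781, 0.1462, 0.2907]
tool_rot: [-1.293, 1.076, -1.071]
contact_force: [-0.0, -0.3, 0.1]
opening: 0.08
```

```bash
python3 st.py w9; python3 - <<'E'
from h import *
im=eyes.get_image("wrist")
for n,z in dict(lid_handle=.182,lid_hinge=.13,lid_front_edge=.13).items():
    for k in pinpoint("wrist",n)[:1]: print(n,np.round(k["point"],1),round(k["score"],2),np.round(atz(im,k["point"],z),3))
r=regions_of("wrist","lid_handle")
if r: print(r[0]["score"],r[0]["pixels"].sum(),r[0]["point"])
E
```

```text
9.4667 [0.4784 0.1452 0.291 ] xang -79.30369478810749 0.0797693308211182 [-0.7 -0.5  0.8] [ 0.07  0.01 -0.  ] q [ 0.15 -0.28  1.82 -0.    1.6  -0.04]
lid_handle [346.2 176.6] 0.61 [0.485 0.192 0.182]
lid_hinge [596.5 178.9] 0.8 [0.709 0.224 0.13 ]
lid_front_edge [278.6 166.5] 0.79 [0.429 0.182 0.13 ]
0.92 110108 [444.5, 156.3]
```

View pics/w9.png

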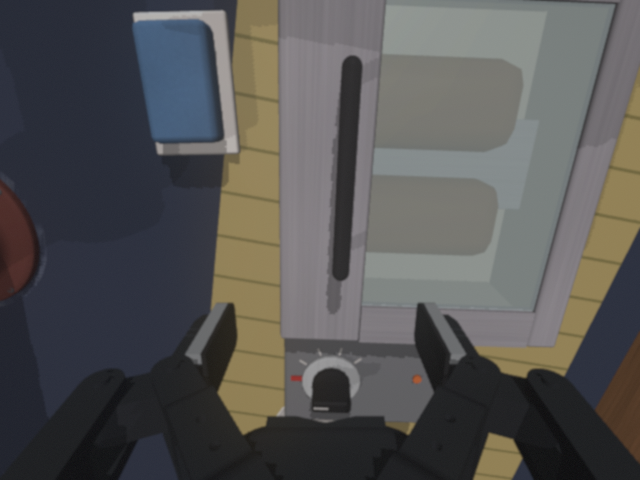

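```bash
python3 - <<'E'
from h import *
im=eyes.get_image("wrist")
a=atz(im,(351.5,58),.182);b=atz(im,(341,278),.182);d=a-b
print(a,b,(a+b)/2,np.linalg.norm(d),np.degrees(np.arctan2(d[1],d[0])))
E
```

```text
[0.47435231 0.26815592 0.182     ] [0.4993303 0.1079491 0.182    ] [0.48684131 0.18805251 0.182     ] 0.16214230117213227 98.86169479741868
```

Request:
{"fn": "play_rows", "kwargs": {
  "moves": [
    {"x": 0.4, "y": 2.2, "z": 0, "turn": -1, "jaw": 8},
    {"x": 0.4, "y": 2.2, "z": 0, "turn": 0, "jaw": 8},
    {"x": 0, "y": 0, "z": -3, "turn": 0, "jaw": 8},
    {"x": 0, "y": 0, "z": -3, "turn": 0, "jaw": 6},
    {"x": 0, "y": 0, "z": 0, "turn": 0, "jaw": 6},
    {"x": 0, "y": 0, "z": 0, "turn": 0, "jaw": 6}
  ]
}}

```text
t: 10.27
tool_pos: [0.4862, 0.188, 0.2315]
tool_rot: [-1.287, 1.089, -1.085]
contact_force: [0.3, 0.4, -0.6]
opening: 0.06
```

```bash
python3 st.py w10; python3 - <<'E'
from h import *
im=eyes.get_image("wrist");o=ctrl.get_obs()
print(proj(im,o["tool_pos"]),proj(im,o["tool_pos"]-np.array([0,0,.046])))
E
```

```text
10.3167 [0.4874 0.1883 0.2338] xang -80.53977380498041 0.059860589347329206 [-0.5 -0.2  1.1] [-0.07  0.07 -0.06] q [ 0.23 -0.2   1.85 -0.    1.49  0.06]
[326.3417659  307.24592222] [326.09292852 267.4611845 ]
```

View pics/w10.png

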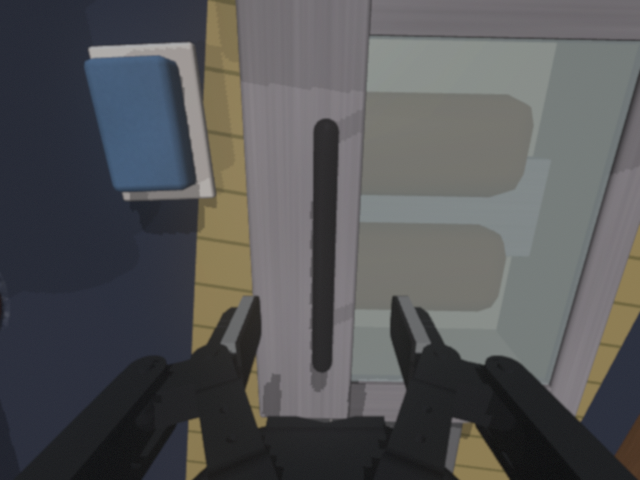

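Request:
{"fn": "play_rows", "kwargs": {
  "moves": [
    {"x": -0.05, "y": 0.4, "z": -3, "turn": 0, "jaw": 6},
    {"x": 0, "y": 0, "z": -2.5, "turn": 0, "jaw": 6},
    {"x": 0, "y": 0, "z": -1.3, "turn": 0, "jaw": 6},
    {"x": 0, "y": 0, "z": 0, "turn": 0, "jaw": 6},
    {"x": 0, "y": 0, "z": 0, "turn": 0, "jaw": 6}
  ]
}}

```text
t: 10.78
tool_pos: [0.4874, 0.1926, 0.1664]
tool_rot: [-1.282, 1.086, -1.087]
contact_force: [-0.5, 0.4, 0.4]
opening: 0.0604
```

Request:
{"fn": "play_rows", "kwargs": {
  "moves": [
    {"x": 0, "y": 0, "z": 0, "turn": 0, "jaw": 0.8},
    {"x": 0, "y": 0, "z": 0, "turn": 0, "jaw": 0.8},
    {"x": 0, "y": 0, "z": 0, "turn": 0, "jaw": 0.8},
    {"x": 0, "y": 0, "z": 0, "turn": 0, "jaw": 0.8},
    {"x": 0, "y": 0, "z": 0, "turn": 0, "jaw": 0.8},
    {"x": 0, "y": 0, "z": 0, "turn": 0, "jaw": 0.8},
    {"x": 0, "y": 0, "z": 0, "turn": 0, "jaw": 0.8}
  ],
  "squeeze": 60
}}

```text
t: 11.37
tool_pos: [0.4842, 0.1922, 0.1672]
tool_rot: [-1.289, 1.092, -1.084]
contact_force: [-14.6, -4.0, 12.8]
opening: 0.0119
```

```bash
python3 st.py w11
```

```text
11.4167 [0.4842 0.1923 0.1672] xang -80.52950339020585 0.012269163155239793 [-14.3  -3.8  13.2] [-0.59  2.48 -0.16] q [ 0.23 -0.14  1.91  0.    1.38  0.07]
```

View pics/w11.png

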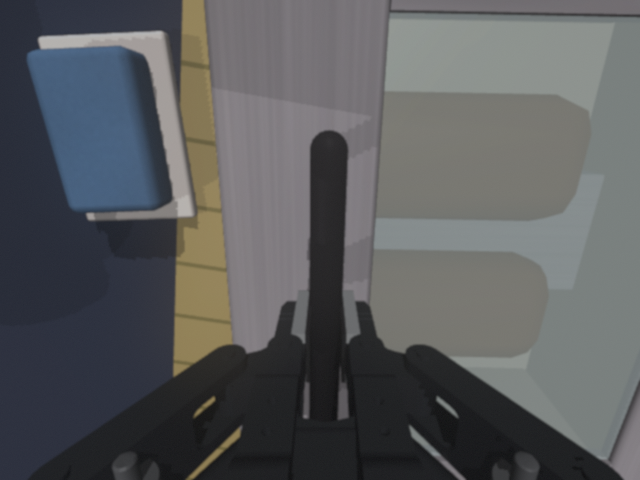

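Request:
{"fn": "play_rows", "kwargs": {
  "moves": [
    {"x": -0.3, "y": -0.1, "z": 0.2, "turn": 0, "jaw": 0.8},
    {"x": -0.1, "y": 0, "z": 0.2, "turn": 0, "jaw": 0.8},
    {"x": 0, "y": 0, "z": 0.2, "turn": 0, "jaw": 0.8},
    {"x": 0, "y": 0, "z": 0.2, "turn": 0, "jaw": 0.8},
    {"x": 0, "y": 0, "z": 0, "turn": 0, "jaw": 0.8}
  ]
}}

```text
t: 11.83
tool_pos: [0.485, 0.1924, 0.1714]
tool_rot: [-1.276, 1.083, -1.089]
contact_force: [15.0, 5.9, -15.1]
opening: 0.0118
```

```bash
python3 st.py
```

```text
11.8833 [0.4851 0.1924 0.1715] xang -80.56595498627831 0.011985929169507609 [ 15.3   4.8 -14.7] [ 0.72 -1.98 -0.17] q [ 0.23 -0.16  1.92  0.    1.38  0.07]
```

Request:
{"fn": "play_rows", "kwargs": {
  "moves": [
    {"x": 0.2, "y": 0.1, "z": 0.2, "turn": 0, "jaw": 0.8},
    {"x": 0, "y": 0, "z": 0.2, "turn": 0, "jaw": 0.8},
    {"x": 0.1, "y": 0, "z": 0.2, "turn": 0, "jaw": 0.8},
    {"x": 0, "y": 0, "z": 0.2, "turn": 0, "jaw": 0.8},
    {"x": 0, "y": 0, "z": 0, "turn": 0, "jaw": 0.8}
  ]
}}

```text
t: 12.3
tool_pos: [0.4861, 0.1925, 0.1759]
tool_rot: [-1.282, 1.087, -1.087]
contact_force: [14.6, 4.1, -18.2]
opening: 0.0113
```

```bash
python3 st.py w12
```

```text
12.35 [0.4864 0.1926 0.177 ] xang -80.57379021579855 0.011931042140891345 [ 13.1   2.3 -14.9] [ 0.39 -1.51 -0.16] q [ 0.23 -0.15  1.9   0.    1.39  0.07]
```

View pics/w12.png

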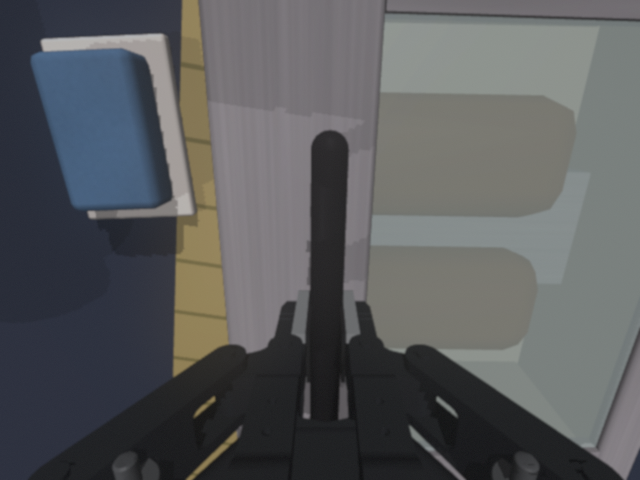

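Request:
{"fn": "play_rows", "kwargs": {
  "moves": [
    {"x": 0.2, "y": 0, "z": 0.2, "turn": 0, "jaw": 0.8},
    {"x": 0.1, "y": 0, "z": 0.2, "turn": 0, "jaw": 0.8},
    {"x": 0.1, "y": 0, "z": 0.2, "turn": 0, "jaw": 0.8},
    {"x": 0, "y": 0, "z": 0.2, "turn": 0, "jaw": 0.8},
    {"x": 0, "y": 0, "z": 0, "turn": 0, "jaw": 0.8}
  ]
}}

```text
t: 12.77
tool_pos: [0.4892, 0.1929, 0.1865]
tool_rot: [-1.283, 1.089, -1.085]
contact_force: [4.8, 3.0, -9.6]
opening: 0.0116
```

```bash
python3 st.py w13
```

```text
12.8167 [0.4893 0.1929 0.1869] xang -80.56111612410808 0.011904247757586698 [ 3.9  3.  -9.1] [ 0.39 -0.48 -0.25] q [ 0.23 -0.15  1.89  0.    1.41  0.07]
```

Request:
{"fn": "play_rows", "kwargs": {
  "moves": [
    {"x": 0.2, "y": 0, "z": 0.4, "turn": 0, "jaw": 0.8},
    {"x": 0.2, "y": 0.1, "z": 0.4, "turn": 0, "jaw": 0.8},
    {"x": 0.2, "y": 0, "z": 0.4, "turn": 0, "jaw": 0.8},
    {"x": 0.1, "y": 0.1, "z": 0.4, "turn": 0, "jaw": 0.8},
    {"x": 0.1, "y": 0, "z": 0.3, "turn": 0, "jaw": 0.8},
    {"x": 0, "y": 0, "z": 0, "turn": 0, "jaw": 0.8},
    {"x": 0, "y": 0, "z": 0, "turn": 0, "jaw": 0.8}
  ]
}}

```text
t: 13.4
tool_pos: [0.4982, 0.1943, 0.2107]
tool_rot: [-1.283, 1.085, -1.088]
contact_force: [-4.8, -2.0, -4.7]
opening: 0.0117
```

```bash
python3 st.py w14; python3 - <<'E'
from h import *
for c in("scene","side"):
    im=eyes.get_image(c);save(im,c+"9")
    for n in("jam_jar","plate","butter_dish"):
        for k in pinpoint(c,n)[:1]: print(c,n,k["score"],atz(im,k["point"],0).round(3))
E
```

```text
13.45 [0.4984 0.1944 0.211 ] xang -80.52636746861327 0.011570304586282483 [-5.3 -2.4 -2.6] [-0.52  1.24 -0.17] q [ 0.23 -0.15  1.84 -0.    1.45  0.07]
scene jam_jar 0.83 [0.546 0.44  0.   ]
scene plate 0.97 [ 0.554 -0.241  0.   ]
scene butter_dish 0.58 [0.307 0.23  0.   ]
side jam_jar 0.71 [0.55  0.444 0.   ]
side plate 0.51 [ 0.545 -0.242  0.   ]
side butter_dish 0.63 [0.298 0.237 0.   ]
```

View pics/side9.png

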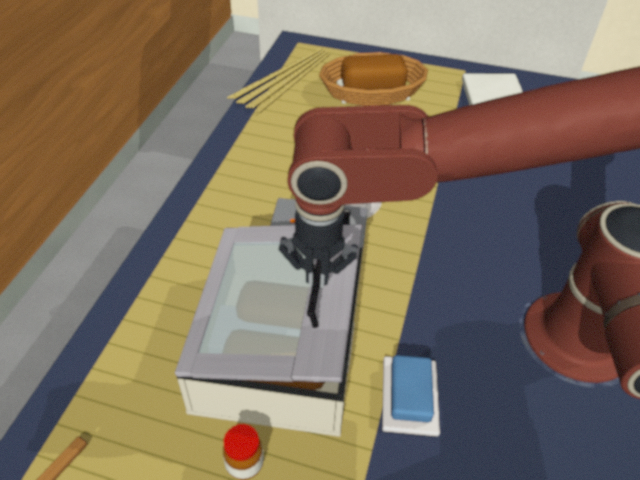

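View pics/scene9.png

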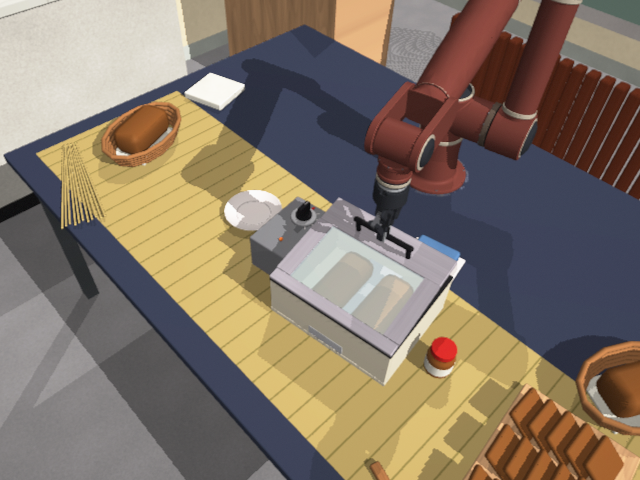

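Request:
{"fn": "play_rows", "kwargs": {
  "moves": [
    {"x": 0, "y": 0, "z": -0.2, "turn": 0, "jaw": 0.8},
    {"x": 0, "y": 0, "z": 0, "turn": 0, "jaw": 0.8},
    {"x": 0, "y": 0, "z": 0, "turn": 0, "jaw": 0.8},
    {"x": 0, "y": 0, "z": 0, "turn": 0, "jaw": 0.8},
    {"x": 0, "y": 0, "z": 0, "turn": 0, "jaw": 0.8},
    {"x": 0, "y": 0, "z": 0, "turn": 0, "jaw": 0.8},
    {"x": 0, "y": 0, "z": 0, "turn": 0, "jaw": 0.8}
  ]
}}

```text
t: 14.43
tool_pos: [0.4985, 0.1944, 0.2111]
tool_rot: [-1.282, 1.084, -1.088]
contact_force: [-9.0, -4.1, 3.3]
opening: 0.0119
```

```bash
python3 st.py w15;python3 st.py; python3 - <<'E'
from h import *
for c in("scene","side"):
    im=eyes.get_image(c)
    for n,z in(("lid_front_edge",.18),("lid_handle",.222)):
        for k in pinpoint(c,n)[:1]: print(c,n,k["score"],np.round(k["point"]),atz(im,k["point"],z).round(3))
    if c=="side": cv2.imwrite("pics/s10.png",cv2.resize(im["img"][200:440,160:400],(600,600))[:,:,::-1])
R={}
for n in("lid_front_edge","lid_handle"):
    rs=[]
    for c in("scene","side"):
        im=eyes.get_image(c);k=pinpoint(c,n)
        if k: rs.append(ray(im,k[0]["point"]))
    if len(rs)==2: print(n,tri(rs).round(3))
E
```

```text
14.4833 [0.4985 0.1944 0.2112] xang -80.52275755705605 0.011375796245839776 [-8.4 -4.4  3.7] [-0.67  1.92 -0.2 ] q [ 0.23 -0.15  1.84 -0.    1.45  0.07]
14.5333 [0.4985 0.1944 0.2111] xang -80.5223613128997 0.012093365080366065 [-8.7 -4.1  3.8] [-0.69  1.91 -0.18] q [ 0.23 -0.15  1.84 -0.    1.45  0.07]
scene lid_front_edge 0.72 [394. 229.] [0.431 0.179 0.18 ]
scene lid_handle 0.67 [378. 227.] [0.489 0.169 0.222]
side lid_front_edge 0.59 [354. 300.] [0.433 0.189 0.18 ]
side lid_handle 0.61 [317. 275.] [0.501 0.189 0.222]
lid_front_edge [0.492 0.216 0.252]
lid_handle [0.534 0.37  0.239]
```

View pics/s10.png

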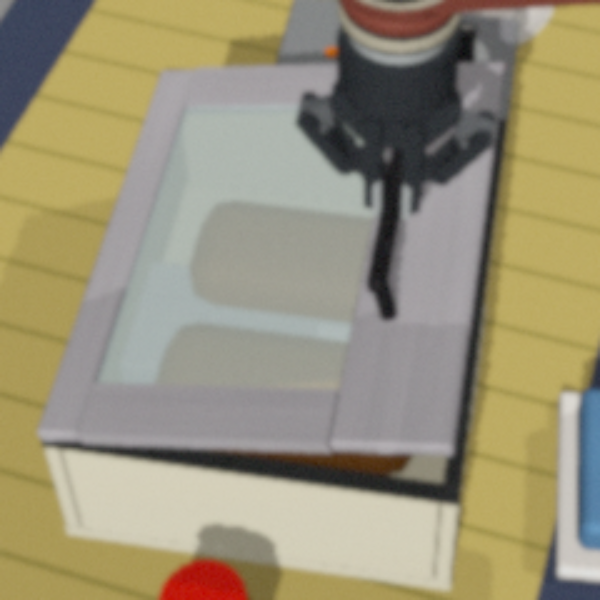

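Request:
{"fn": "play_rows", "kwargs": {
  "moves": [
    {"x": -0.1, "y": 0, "z": 0.1, "turn": 0, "jaw": 0.8},
    {"x": 0, "y": 0, "z": 0.1, "turn": 0, "jaw": 0.8},
    {"x": 0, "y": 0, "z": 0, "turn": 0, "jaw": 0.8},
    {"x": 0, "y": 0, "z": 0, "turn": 0, "jaw": 0.8},
    {"x": 0, "y": 0, "z": 0, "turn": 0, "jaw": 0.8},
    {"x": 0, "y": 0, "z": 0, "turn": 0, "jaw": 0.8},
    {"x": 0, "y": 0, "z": 0, "turn": 0, "jaw": 0.8},
    {"x": 0, "y": 0, "z": 0, "turn": 0, "jaw": 0.8}
  ]
}}

```text
t: 15.9
tool_pos: [0.4983, 0.1944, 0.2108]
tool_rot: [-1.28, 1.083, -1.089]
contact_force: [-0.7, -5.1, 6.1]
opening: 0.0116
```

```bash
python3 st.py;python3 st.py; python3 - <<'E'
from h import *
# predicted front-edge corners for several lid angles vs picture
im=eyes.get_image("side")
big=cv2.resize(im["img"],None,fx=3,fy=3,interpolation=2)
yaw=np.radians(10);Rm=np.array([[np.cos(yaw),-np.sin(yaw)],[np.sin(yaw),np.cos(yaw)]]);t=np.array([.504,.0725])
for th,col in((.107,(255,0,0)),(.2,(0,255,0)),(.29,(0,0,255))):
    L=[[*(Rm@[.225-.28*np.cos(th),y]+t),.13+.28*np.sin(th)] for y in(-.05,.29)]
    cv2.polylines(big,[np.int32([proj(im,p)*3 for p in L])],False,col,2)
cv2.imwrite("pics/s11.png",big[650:1250,550:1250][:,:,::-1])
for n in("lid_front_edge","lid_handle"):
    rs=[]
    for c in("scene","side"):
        i=eyes.get_image(c);k=pinpoint(c,n);print(c,n,[(np.round(a["point"]),round(a["score"],2)) for a in k])
E
```

```text
15.95 [0.4983 0.1944 0.2109] xang -80.5346689684268 0.012058807770017875 [-2.2 -4.9  6.3] [-0.91  0.63 -0.21] q [ 0.23 -0.15  1.85 -0.    1.44  0.07]
16.0 [0.4983 0.1944 0.2109] xang -80.53789557705979 0.011752649166066855 [-1.6 -5.5  6. ] [-0.96  0.7  -0.2 ] q [ 0.23 -0.15  1.85 -0.    1.44  0.07]
scene lid_front_edge [(array([394., 230.]), 0.88)]
side lid_front_edge [(array([354., 298.]), 0.84)]
scene lid_handle [(array([378., 228.]), 0.6)]
side lid_handle [(array([319., 277.]), 0.6)]
```

View pics/s11.png

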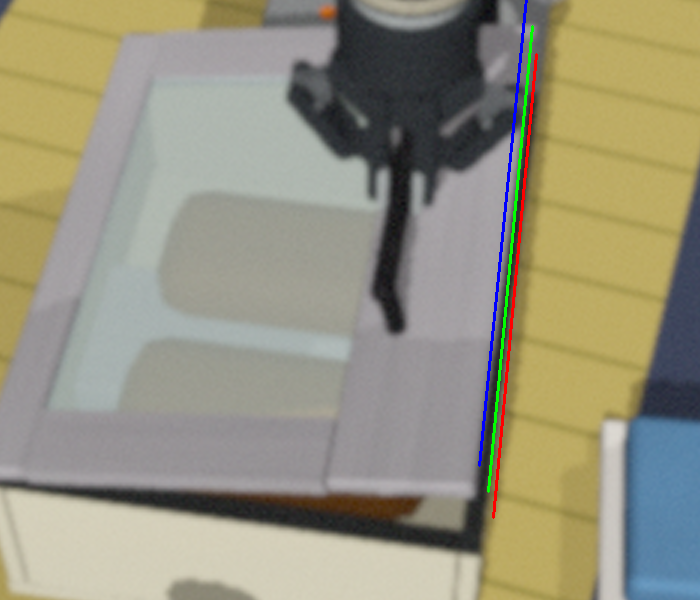

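Request:
{"fn": "play_rows", "kwargs": {
  "moves": [
    {"x": 0, "y": 0, "z": 0.2, "turn": 0, "jaw": 0.8},
    {"x": 0, "y": 0, "z": 0.1, "turn": 0, "jaw": 0.8},
    {"x": 0, "y": 0, "z": 0, "turn": 0, "jaw": 0.8},
    {"x": 0, "y": 0, "z": 0, "turn": 0, "jaw": 0.8},
    {"x": 0, "y": 0, "z": 0, "turn": 0, "jaw": 0.8},
    {"x": 0, "y": 0, "z": 0, "turn": 0, "jaw": 0.8},
    {"x": 0, "y": 0, "z": 0, "turn": 0, "jaw": 0.8},
    {"x": 0, "y": 0, "z": 0, "turn": 0, "jaw": 0.8}
  ]
}}

```text
t: 17.12
tool_pos: [0.4984, 0.1944, 0.2113]
tool_rot: [-1.28, 1.084, -1.089]
contact_force: [6.8, -3.1, -3.6]
opening: 0.0118
```

Request:
{"fn": "play_rows", "kwargs": {
  "moves": [
    {"x": 0, "y": 0, "z": 0, "turn": 0, "jaw": 0.8},
    {"x": 0, "y": 0, "z": 0, "turn": 0, "jaw": 0.8},
    {"x": 0, "y": 0, "z": 0, "turn": 0, "jaw": 0.8},
    {"x": 0, "y": 0, "z": 0, "turn": 0, "jaw": 0.8},
    {"x": 0, "y": 0, "z": 0, "turn": 0, "jaw": 0.8},
    {"x": 0, "y": 0, "z": 0, "turn": 0, "jaw": 0.8},
    {"x": 0, "y": 0, "z": 0, "turn": 0, "jaw": 0.8},
    {"x": 0, "y": 0, "z": 0, "turn": 0, "jaw": 0.8}
  ]
}}

```text
t: 17.78
tool_pos: [0.4984, 0.1944, 0.2113]
tool_rot: [-1.28, 1.084, -1.089]
contact_force: [4.9, -4.3, -3.9]
opening: 0.0117
```

Steady: the fingers carry the lid (about −4 N in z), and the lift is 44 mm at the handle, or about 0.2 rad. Handing in.

```bash
python3 -c "
from station import *
print(finish_job())"
```

```text
the job is handed in; nothing more can be done
None
```

I turned the dial to its off stop with the lid shut, then pulled the lid free of its seal. I handed the job in at about 18 s with the gripper still holding the lid slightly open. No verdict was reported.

- **Dial:** it started about 0.75 rad clockwise of off. I turned it anticlockwise until the wrist torque rose to about 2 N m at the stop. After I let go, the white line lay within about 1° of the red mark's direction. I did not measure the dial again after that.
- **Lid:** the seal let go at about 15–18 N. The handle is 44 mm up, which is about 0.2 rad or a front edge about 55 mm above the rim. The side picture agreed with the 0.2 rad overlay.
- **Hold:** the tool position did not change over the last 0.7 s. The force on the tool was about −4 N in z, and the fingers grip the handle with 60 N.
- **Bystanders:** the jam jar and butter dish showed up within about 6 mm of where they started, and the plate within about 9 mm in the one view that had placed it at the start. I made this check before the last small adjustments to the lid.

**Checks that disagreed:**
- **Force sign:** while I was adjusting the lid, the z force was briefly positive, as if the tool was pressing down. Raising the command by 3 mm fixed that.
- **Triangulation:** one two-camera triangulation of the open lid gave impossible points. I dropped it and relied on the arm's measured position and the overlay instead.

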